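# Light the pilot of the patio burner

### The job

Light the burner's pilot: on the aluminium console press the large round key all the way down and let it up, then do the same with the long bar key, one key at a time and leaving the small round key alone. Then press the steel lever of the brass pilot valve down to about half its travel with the fingers and hold it there for at least three seconds, never pushing it down to its stop; the program finishes while still holding it so. Do not disturb the crockery and utensils on the bench.

Things in the scene. Friction and masses are not known exactly. Their poses are not given: they have to be found in the camera images.
- console: Ignition console screwed to the bench: an aluminium box 100 (x) x 220 (y) x 60 mm high with three black spring keys in a row along its y axis, 72 mm apart (at y = -72, 0, +72 mm); which key sits in which place varies. Origin: centre of its underside. It can stand left or right of the valve. A fixed gas burner, 270 x 300 mm and 109 mm high, stands beyond both at the far edge of the bench.
- round_key_top (a point): Centre of the top face of the large round key: a disc 36 mm across whose top is 78 mm above the bench, 12 mm above its steel collar (44 mm across). Moves down with the key.
- round_key (a joint): Travel of the large round key, m: 0 up, 0.008 fully down (straight down). A spring pushes it up with 1 N at rest and 5 N fully down. It counts as pressed beyond 0.006 and as let up below 0.002.
- bar_key_top (a point): Centre of the top face of the long bar key: 54 mm along the console's x by 18 mm along its y, top 78 mm above the bench, 12 mm above its collar (62 x 26 mm). Moves down with the key.
- bar_key (a joint): Travel of the long bar key; same travel, spring and limits as the large round key.
- small_key_top (a point): Centre of the top face of the small round key: 18 mm across, top 78 mm above the bench. Not to be pressed.
- small_key (a joint): Travel of the small round key; same travel and spring as the others. It is to stay up.
- valve: Pilot valve screwed to the bench: steel base plate 200 (x) x 80 (y) x 8 mm, a brass block 55 x 44 mm on it whose top is 74 mm up, with two ears up to 106 mm. Origin: centre of the underside of the plate; the block and the lever's hinge are 50 mm from it towards +x. The lever runs from the hinge towards the valve's -x and ends in a round pad.
- lever_pad (a point): Centre of the top face of the steel lever's round pad, 36 mm across and 10 mm thick, the place to press. It lies 110 mm from the hinge line; the hinge line is 90 mm above the bench and parallel to the valve's y axis. At rest the pad's top is about 113 mm above the bench and leans up 0.16 rad; at half travel it is level, 96 mm above the bench; at the stop about 78 mm. Moves with the lever.
- lever (a joint): Angle of the lever, rad: 0 at rest (up), 0.32 at the stop (down); half travel is 0.16, where the pad is about 17.5 mm below rest. It springs back when let go: pressing on the pad takes about 3 N to start, 6.6 N at half travel and 10 N at the stop.
- pot: Aluminium tamale pot, about 230 mm across and 200 mm high, with two side handles (298 mm over them), loose. Origin: centre of its underside. Not to be moved.
- basin: Green plastic basin, 280 mm across, 110 mm high, loose. Origin: centre of its underside. Not to be moved.
- bowls: Two stacked white ceramic bowls, 140 mm across, together 71 mm high. Origin: centre of the underside. Not to be moved.
- ladle: Steel ladle: bowl 84 mm across, 34 mm high, handle 290 mm long towards its -x. Origin: centre under the bowl. Not to be moved.
- mug: Terracotta mug, 72 mm across, 80 mm high, handle at its +y. Origin: centre of its underside. Not to be moved.
- shaker: Blue ceramic salt shaker, 44 mm across, 82 mm high, standing between the console and the valve. Origin: centre of its underside. Not to be moved.

How it is judged (in metres and radians):
On the way, in this order (a step that is already met when the one before it is completed fails the run):
1. the large round key is pressed down, the bar key being up (value of joint round_key above 0.006 m and value of joint bar_key below 0.002 m), for 0.05 s.
2. the large round key is let up again (value of joint each of round_key, bar_key below 0.002 m), for 0.05 s.
3. the long bar key is pressed down, the round key being up (value of joint bar_key above 0.006 m and value of joint round_key below 0.002 m), for 0.05 s.
4. the long bar key is let up again (all of step 2), for 0.05 s.
5. the fingers hold the lever near half travel for three seconds (value of joint lever between 0.1 and 0.22 rad and contact force between the fingers and lever above 3 N), for 2.7 s.
At the end, for the whole second after the job is handed in: The fingers press the lever with more than 3 N and hold it still between 0.10 and 0.22 rad (half travel 0.16, stop 0.32); all three keys are up (below 2 mm); every loose thing is within 20 mm of where it stood (all of step 4 and all of step 5 and value of joint small_key below 0.002 m and velocity of joint lever between -0.1 and 0.1 rad/s and distance of each of pot, basin, bowls, ladle, mug, shaker from where it was at the start of the episode below 0.02 m); the arm keeps its last pose, push and grip.
It fails at once if the small round key is pressed (beyond 3 mm) (value of joint small_key above 0.003 m).
It fails at once if the round and the bar key are down together (value of joint each of round_key, bar_key above 0.003 m).
It fails at once if the lever is pushed to its stop (beyond 0.29 rad) (value of joint lever above 0.29 rad).
It fails at once if a bystander is moved more than 20 mm (distance of any of pot, basin, bowls, ladle, mug, shaker from where it was at the start of the episode above 0.02 m).
It also fails if it takes over 58 s, if anything falls off the work surface, if the arm or the gripper's body presses on something with over 40 N, if the wrist force passes 120 N, or if a joint passes its speed limit or range.

### The arm

A 6-joint arm with a two-finger parallel gripper is mounted at the origin on the work surface. World frame = base frame: x ahead of the robot, y to its left, z up, the work surface at z = 0. Lengths are in mm, angles in rad, forces in N, time in s.
With the tool pointing down it reaches from about 400 to 925 mm from the base axis. Payload 12.5 kg.
Tool frame: the origin (TCP) lies midway between the tips of the shut fingers; the grasp point (between the pads) lies 19 mm behind it; z points along the fingers, y is the line along which they close (so a half turn about z gives the same grasp; the last joint's range is limited). The gripper opens to 95 mm and grips with 3 to 60 N. Pads are 20 mm wide; open, the fingers measure 119 mm over their backs; the gripper's body (75 mm by 180 mm) begins 59 mm behind the grasp point.
Start: joints at [1.156, 0.491, 1.559, -0, 1.092, -0.106], TCP at [189.93, 595.46, 214.661] pointing down, gripper open.
Joint ranges: [-3.1, 3.1], [-0.84, 2.19], [0.05, 2.79], [-1.13, 4.28], [0.06, 2.93], [-2.69, 2.69]. Speed limits (rad/s): [2.22, 2.22, 2.79, 3.14, 3.14, 3.14].

### API

Orientations are given as [roll, pitch, yaw] about the fixed x, y, z axes, in that order (R = Rz(yaw) Ry(pitch) Rx(roll)).
In Python, from cell import env gives the robot as it stands.
- The arm moves only by the tool carry_out, never from a script. Its argument "series" is a list of rows, each a list of 4 numbers: the shift along the world's x, y, z normalised to -1 to 1, where 1 is 5 cm, then the turn about the world's z normalised to -1 to 1, where 1 is 6 degrees. In form: [[x, y, z, turn], ...]. A call has exactly 5 rows; each row shifts and turns the commanded pose from where the row before left it; what a row does not reach is not made up. A row lasts 1/10 s, in which the tool goes at most 50 mm and 8.59 degrees, less where a joint would pass 70% of its speed; a pose out of reach is approached as far as the arm can. A call with a number of a shift or a turn outside -1 to 1 is refused whole. A call with a gripper value outside its range is refused whole. "fingers" is the closure, from -1 (fully open) to 1 (shut), set as the call begins (left out, the last holds). The fingers move at their own pace and stop on an object; the grip force is fixed at half the most. Time passes only in rows, so rows that do not move let the fingers close, or fill a call up. It gives the time, the measured TCP pose, the force, the opening and the grip force at its end, in the units of the state.
- env.state(): the state, without advancing time (a new reading comes with each control period).
- env.read_camera(name): name is "scene" or "top" or "wrist"; returns the picture (400x640x3 uint8, red, green, blue); there is no depth.
- env.calibration(name): a dict with "K" (3x3 intrinsics, pixels), "pose" (4x4, takes a point from camera to world coordinates). Camera axes: x right, y down, z forward; pixel columns grow to the right and rows downward; lengths in mm; the calibration is good to about 2 mm. A picture is of the moment at which its call begins: read the wrist's pose just before it. calibration takes no time and is no camera call; for the wrist camera it gives the pose at the moment of the call.
- env.job_done(): hands the job in; it is judged then, once.
Trained networks look in the newest picture that a camera, given by its name, has taken for a name from the list of things; names that differ only in an ending like _2 or _b are one class to them, and where a whole thing is asked for, a point or a joint stands for the part that bears it (a point fixed in the world has none). Each returns a list of dicts, best first, with "conf" (0 to 1); they miss things now and then, are a little off and sometimes report something else, mostly with a low value. They report only what shows in the picture. A call takes as long as a camera call.
- env.look_for(camera, label): "position" ([row, column] as shares, 0 to 1, of the picture: columns of its width, rows of its height, amid what is visible of it).
The state is a dict: "t": time; "joints": joint angles; "qvel": joint speeds; "tau": joint torques, N m; "eef_pos": TCP position; "tcp_rot": TCP orientation; "ft_force": force on the tool from outside, world axes, zero at the start; "moment": the same for the moment, N m; "opening": opening from 0.0 (shut) to 1.0 (fully open); "grip_force": force on a finger pad.
Only numpy, scipy, OpenCV 4.12 (cv2) and the standard library are available. Lean on these libraries where they do the work, as an engineer would, in place of code of your own. Each camera call takes 0.05 s, during which the arm holds its last target. There are 200 camera calls.

## Working session

There is one attempt and no reset: what is moved stays moved. The work goes in short steps, Python scripts to look and compute and a tool call to move; the robot and the scene stay as the last step left them, time stands still between calls to the robot, and variables do not carry over. Pictures are saved under pics/ and viewed, at most 10 in all, crops included, and the job is handed in when it is done.

Besides the shell and the picture viewer there is one more tool, called after "Request:" as name(argument=value, ...), one argument or row to a line, values as JSON. carry_out: Moves the arm, as the interface text tells. Its arguments: {"type":"object","properties":{"series":{"type":"array","items":{"type":"array","items":{"type":"number","minimum":-1,"maximum":1}}},"fingers":{"type":"number"}},"required":["series"]}

```bash
mkdir -p pics
cat > h.py <<'E'
from cell import env
import numpy as np, cv2
def ray(cam,rc):
    c=env.calibration(cam);K=np.array(c["K"]);T=np.array(c["pose"])
    d=T[:3,:3]@np.linalg.inv(K)@[rc[1]*640,rc[0]*400,1]
    return T[:3,3],d/np.linalg.norm(d)
def atz(cam,rc,z):
    o,d=ray(cam,rc);return o+d*(z-o[2])/d[2]
def tri(rs):
    A=0;b=0
    for o,d in rs:
        P=np.eye(3)-np.outer(d,d);A=A+P;b=b+P@o
    return np.linalg.solve(A,b)
E
python3 - <<'E'
from h import *
for c in ("scene","top"):
    cv2.imwrite(f"pics/{c}0.png",env.read_camera(c)[:,:,::-1])
for n,z in [("round_key_top",78),("bar_key_top",78),("small_key_top",78),("lever_pad",113),("console",60),("valve",50),("shaker",82),("mug",80),("pot",200),("basin",110),("bowls",71),("ladle",34)]:
    for c in ("top","scene"):
        for r in env.look_for(c,n)[:2]: print(n,c,round(r["conf"],2),np.round(r["position"],3),atz(c,r["position"],z).round())
s=env.state();print(s["t"],s["eef_pos"],s["tcp_rot"])
E
```

```text
round_key_top top 0.63 [0.468 0.535] [ 514. -127.   78.]
round_key_top scene 0.41 [0.583 0.491] [ 512. -146.   78.]
bar_key_top scene 0.72 [0.586 0.488] [ 509. -155.   78.]
bar_key_top scene 0.61 [0.629 0.478] [ 527. -229.   78.]
small_key_top scene 0.57 [0.66  0.463] [ 529. -285.   78.]
lever_pad scene 0.54 [0.428 0.557] [506. 195. 113.]
lever_pad scene 0.41 [0.393 0.498] [339. 224. 113.]
console top 0.82 [0.468 0.576] [ 518. -228.   60.]
console top 0.7 [0.453 0.396] [530. 217.  60.]
console scene 0.62 [0.658 0.478] [ 541. -254.   60.]
valve top 0.84 [0.467 0.407] [510. 189.  50.]
valve scene 0.66 [0.656 0.473] [ 527. -247.   50.]
valve scene 0.65 [0.338 0.612] [491. 667.  50.]
shaker top 0.56 [0.412 0.492] [598. -19.  82.]
shaker scene 0.67 [0.564 0.563] [624. -53.  82.]
mug top 0.65 [0.562 0.492] [368. -25.  80.]
mug scene 0.56 [0.526 0.458] [399. -79.  80.]
pot top 0.68 [0.449 0.253] [513. 528. 200.]
pot scene 0.96 [0.34  0.615] [582. 362. 200.]
basin top 0.73 [0.438 0.704] [ 569. -532.  110.]
basin scene 0.63 [0.854 0.39 ] [ 572. -561.  110.]
basin scene 0.59 [0.62  0.474] [ 531. -250.  110.]
bowls top 0.96 [0.608 0.338] [289. 348.  71.]
bowls scene 0.67 [0.392 0.498] [302. 294.  71.]
bowls scene 0.25 [0.481 0.574] [572. 145.  71.]
ladle top 0.92 [0.596 0.583] [ 321. -253.   34.]
ladle scene 0.69 [0.622 0.375] [ 322. -271.   34.]
1.3 [189.91735815 595.464096   214.6752191 ] [ 3.14148293e+00 -8.63674391e-06  2.83281600e+00]
```

Run:
```python
import cv2
t=cv2.imread("pics/top0.png")[120:270,220:420]; cv2.imwrite("pics/t1.png",cv2.resize(t,None,fx=4,fy=4,interpolation=cv2.INTER_CUBIC))
```

```text
(no output)
```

View pics/scene0.png

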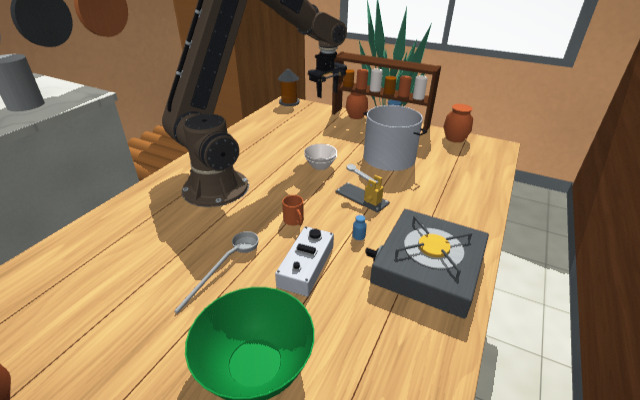

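View pics/t1.png

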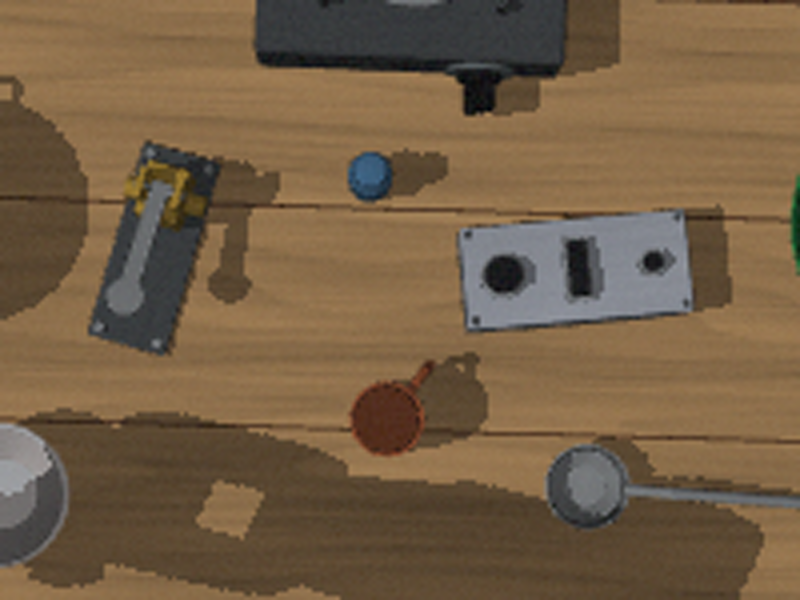

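The top view shows, in crop pixels, the round key at (503,274), the bar at (581,268), the small key at (654,261) and the lever pad at (126,299). The scene view agrees: round (315,234), bar (306,249), small (296,266), pad (351,168). The network mislabelled a few of these.

Run:
```python
from h import *
for n,t,s,z in [("round",(503,274),(315,234),78),("bar",(581,268),(306,249),78),("small",(654,261),(296,266),78),("pad",(126,299),(351,168),113),("hinge",(160,190),(374,183),96),("shaker",(371,175),(359,221),82),("mug",(388,418),(292,199),80)]:
    tt=((120+t[1]/4)/400,(220+t[0]/4)/640);ss=((s[1]+.5)/400,(s[0]+.5)/640)
    print(n,atz("top",tt,z).round(1),atz("scene",ss,z).round(1),tri([ray("top",tt),ray("scene",ss)]).round(1))
T=env.calibration("wrist");print(np.round(T["pose"],2))
```

```text
round [ 509.8 -139.5   78. ] [ 517.9 -149.8   78. ] [ 511.6 -139.7   67.7]
bar [ 517.6 -213.9   78. ] [ 525.3 -220.5   78. ] [ 519.8 -213.9   70.1]
small [ 526.3 -283.6   78. ] [ 533.4 -292.9   78. ] [ 527.8 -284.7   68. ]
pad [473.4 215.4 113. ] [483.1 204.5 113. ] [475.9 217.3 104. ]
hinge [579.1 188.9  96. ] [585.9 174.   96. ] [580.7 190.2  85. ]
shaker [600.9 -10.8  82. ] [614.2 -34.2  82. ] [604.8 -10.4  61.4]
mug [369.4 -33.3  80. ] [365.7 -26.8  80. ] [369.4 -33.1  85.2]
[[ 3.0000e-01  9.1000e-01  2.7000e-01  1.1366e+02]
 [ 9.5000e-01 -2.9000e-01 -9.0000e-02  6.2122e+02]
 [-0.0000e+00  2.8000e-01 -9.6000e-01  3.8330e+02]
 [ 0.0000e+00  0.0000e+00  0.0000e+00  1.0000e+00]]
```

Request:
carry_out(
  series=[
    [0.32, -0.73, 0, 0],
    [0.32, -0.73, 0, 0],
    [0.32, -0.73, 0, 0],
    [0.32, -0.73, 0, 0],
    [0.32, -0.73, 0, 0],
  ],
  fingers=1,
)

```text
t: 1.8
eef_pos: [270.3, 411.5, 214.8]
tcp_rot: [3.141, 0.0, 2.833]
ft_force: [0.5, 0.5, 0.4]
opening: 0.638
grip_force: 0.0
```

Request:
carry_out(
  series=[
    [0.32, -0.73, 0, 0],
    [0.32, -0.73, 0, 0],
    [0.32, -0.73, 0, 0],
    [0.32, -0.73, 0, 0],
    [0.32, -0.73, 0, 0],
  ],
)

```text
t: 2.3
eef_pos: [350.4, 229.0, 214.9]
tcp_rot: [3.141, 0.001, 2.833]
ft_force: [0.3, 0.8, -0.3]
opening: 0.217
grip_force: 0.0
```

Request:
carry_out(
  series=[
    [0.32, -0.73, 0, 0],
    [0.32, -0.73, 0, 0],
    [0.32, -0.73, 0, 0],
    [0.32, -0.73, 0, 0],
    [0.32, -0.73, 0, 0],
  ],
)

```text
t: 2.8
eef_pos: [430.4, 46.3, 214.9]
tcp_rot: [3.141, 0.001, 2.833]
ft_force: [0.5, 0.4, -0.9]
opening: 0.003
grip_force: 0.0
```

Request:
carry_out(
  series=[
    [0.32, -0.73, 0, 0],
    [0.32, -0.73, 0, 0],
    [0.32, -0.73, 0, 0],
    [0.32, -0.73, 0, 0],
    [0, 0, 0, 0],
  ],
)

```text
t: 3.3
eef_pos: [495.5, -101.6, 214.5]
tcp_rot: [-3.141, 0.001, 2.83]
ft_force: [-0.9, 0.1, -0.3]
opening: 0.004
grip_force: 0.0
```

Run:
```python
from h import *
im=env.read_camera("wrist");cv2.imwrite("pics/w1.png",im[:,:,::-1])
s=env.state();print(s["eef_pos"])
for n in ("round_key_top","bar_key_top","small_key_top"):
    for r in env.look_for("wrist",n)[:2]: print(n,round(r["conf"],2),np.round(r["position"],3),atz("wrist",r["position"],78).round(1))
c=env.calibration("wrist");np.savez("w1.npz",K=c["K"],T=c["pose"])
```

```text
[494.32630005 -99.69478119 214.32615463]
round_key_top 0.86 [0.528 0.437] [ 507.1 -137.8   78. ]
bar_key_top 0.64 [0.6   0.346] [ 517.9 -202.1   78. ]
small_key_top 0.74 [0.66  0.251] [ 524. -270.   78.]
```

View pics/w1.png

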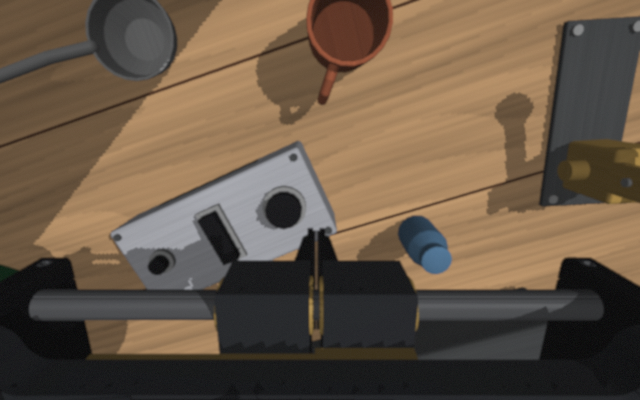

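The wrist view shows the round key at about (284,209), the bar at (221,236) and the small key at (158,264). The fingers are shut near (315,245).

Run:
```python
from h import *
P={}
for n,w,t,s in [("round",(284,209),(503,274),(315,234)),("bar",(221,236),(581,268),(306,249)),("small",(158,264),(654,261),(296,266))]:
    W=((w[1]+.5)/400,(w[0]+.5)/640);tt=((120+t[1]/4)/400,(220+t[0]/4)/640)
    print(n,atz("wrist",W,78).round(1),tri([ray("top",tt),ray("wrist",W)]).round(1))
s=env.state();print(s["t"],s["eef_pos"],s["ft_force"])
```

```text
round [ 506.8 -131.6   78. ] [ 513.6 -139.2   50.3]
bar [ 514.5 -199.9   78. ] [ 523.1 -216.    43.8]
small [ 523.7 -272.1   78. ] [ 529.5 -286.    57.8]
3.5 [493.44669753 -97.27862344 214.64302733] [0.00898347 0.21392595 0.25032994]
```

```bash
cat > m.py <<'E'
from h import *
im=env.read_camera("wrist")
c=env.calibration("wrist")
g=cv2.cvtColor(im,cv2.COLOR_RGB2GRAY)
H=np.load("w1.npz")
print(np.round(np.array(c["pose"])[:3,3]-H["T"][:3,3],1))
for n in ("round_key_top","bar_key_top","small_key_top"):
    for r in env.look_for("wrist",n)[:1]: print(n,round(r["conf"],2),np.round(np.array(r["position"])*[400,640],1),atz("wrist",r["position"],78).round(1))
cr=im[130:300,90:350];cv2.imwrite("pics/w2.png",cv2.resize(cr,None,fx=3,fy=3,interpolation=cv2.INTER_CUBIC)[:,:,::-1])
s=env.state();print(s["t"],s["eef_pos"],s["qvel"])
# dark blobs
m=((g<45)*255).astype(np.uint8)[130:285,90:310]
k,l,st,ce=cv2.connectedComponentsWithStats(m)
for i in range(1,k):
    if st[i,4]>80:
        u,v=ce[i]+[90.5,130.5];print(st[i],(u,v),atz("wrist",(v/400,u/640),78).round(1))
E
python3 m.py
```

```text
[0.  0.2 0.1]
round_key_top 0.74 [212.5 277.6] [ 508.  -138.7   78. ]
bar_key_top 0.66 [240.6 214. ] [ 516.9 -208.6   78. ]
small_key_top 0.74 [268.4 155.9] [ 527.6 -276.7   78. ]
3.7 [493.77017689 -97.18562397 214.88918349] [-0.00452048  0.00226955 -0.00307075 -0.00070491  0.00105211  0.00059751]
[172  66  35  35 950] (np.float64(279.8494736842105), np.float64(213.4715789473684)) [ 509.8 -137.2   78. ]
[ 105   85  115   70 3181] (np.float64(254.8294561458661), np.float64(261.5053442313738)) [ 550.6 -178.2   78. ]
[ 55 128  21  19 280] (np.float64(155.43571428571428), np.float64(267.40714285714284)) [ 526.4 -276.7   78. ]
```

View pics/w2.png

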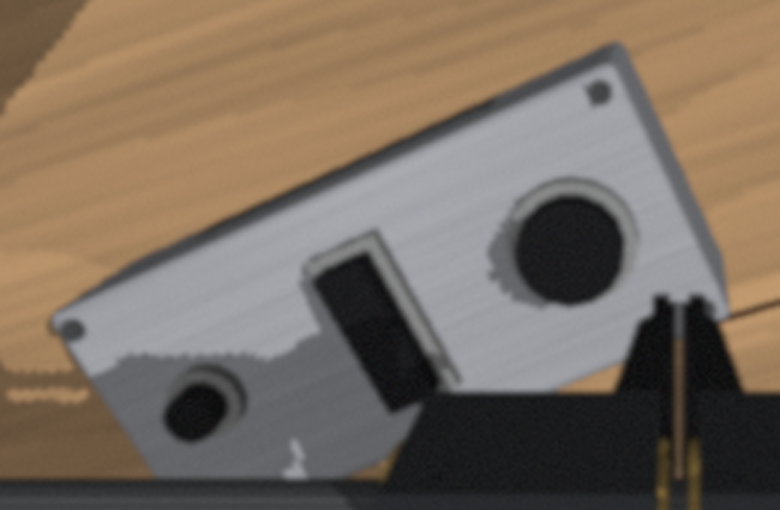

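Request:
carry_out(
  series=[
    [0.11, -0.27, -0.4, 0],
    [0.11, -0.27, -0.5, 0],
    [0.1, -0.28, -0.5, 0],
    [0, 0, -0.5, 0],
    [0, 0, -0.4, 0],
  ],
)

```text
t: 4.2
eef_pos: [509.7, -138.8, 98.5]
tcp_rot: [3.141, -0.001, 2.833]
ft_force: [0.6, 0.5, -0.9]
opening: 0.004
grip_force: 0.0
```

Request:
carry_out(
  series=[
    [0, 0, -0.1, 0],
    [0, 0, 0, 0],
    [0, 0, 0, 0],
    [0, 0, 0, 0],
    [0, 0, 0, 0],
  ],
)

```text
t: 4.7
eef_pos: [510.3, -139.1, 95.5]
tcp_rot: [-3.142, 0.002, 2.833]
ft_force: [0.1, 0.7, 0.0]
opening: 0.004
grip_force: 0.0
```

Request:
carry_out(
  series=[
    [0, 0, -0.2, 0],
    [0, 0, -0.16, 0],
    [0, 0, -0.16, 0],
    [0, 0, 0, 0],
    [0, 0, 0, 0],
  ],
)

```text
t: 5.2
eef_pos: [510.1, -139.1, 69.8]
tcp_rot: [-3.142, 0.001, 2.833]
ft_force: [-5.4, 1.8, 25.8]
opening: 0.005
grip_force: 13.0
```

The key has bottomed: z is 69.8 and the force is 26 N. I'll lift, shift to the bar key and check before pressing.

Request:
carry_out(
  series=[
    [0, 0, 0, 0],
    [0, 0, 0.3, 0],
    [0, 0, 0.4, 0],
    [0, 0, 0, 0],
    [0, 0, 0, 0],
  ],
)

```text
t: 5.7
eef_pos: [509.8, -139.0, 103.0]
tcp_rot: [3.141, -0.0, 2.833]
ft_force: [-0.0, 0.4, 0.4]
opening: 0.006
grip_force: 0.0
```

Request:
carry_out(
  series=[
    [0.05, -0.47, 0, 0],
    [0.05, -0.47, 0, 0],
    [0.06, -0.48, 0, 0],
    [0, 0, 0, 0],
    [0, 0, 0, 0],
  ],
)

```text
t: 6.2
eef_pos: [517.3, -209.9, 102.4]
tcp_rot: [3.141, -0.002, 2.832]
ft_force: [0.1, 0.7, 1.0]
opening: 0.003
grip_force: 0.0
```

Run:
```python
from h import *
im=env.read_camera("wrist");s=env.state();print(s["t"],s["eef_pos"],s["ft_force"])
c=env.calibration("wrist");K=np.array(c["K"]);T=np.linalg.inv(np.array(c["pose"]))
p=T[:3,:3]@s["eef_pos"]+T[:3,3];print((K@p/p[2]).round())
cv2.imwrite("pics/w3.png",cv2.resize(im[100:300,130:430],None,fx=2.6,fy=2.6,interpolation=cv2.INTER_CUBIC)[:,:,::-1])
```

```text
6.25 [ 517.33202664 -209.39958348  102.65038064] [-0.35995648  0.30732204 -0.54483845]
[313. 249.   1.]
```

View pics/w3.png

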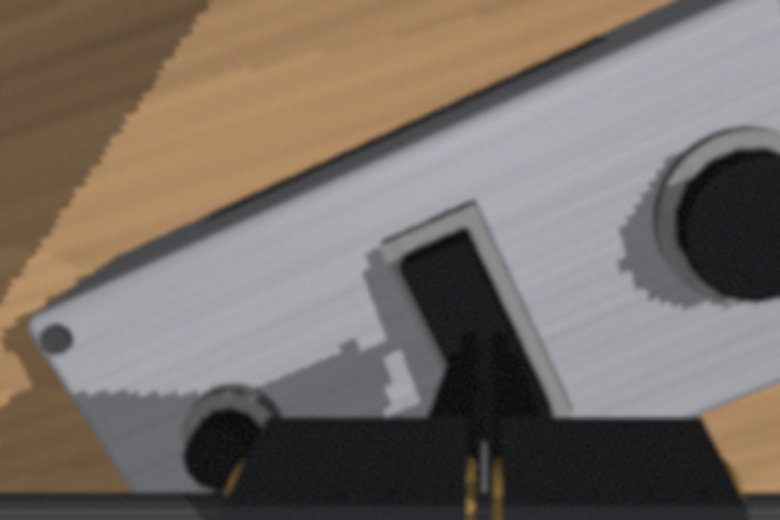

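The finger tips at crop (485,340) sit over the bar key, and the round key is up. I'll press the bar key now.

Request:
carry_out(
  series=[
    [0, 0, -0.2, 0],
    [0, 0, -0.24, 0],
    [0, 0, -0.24, 0],
    [0, 0, 0, 0],
    [0, 0, 0, 0],
  ],
)

```text
t: 6.75
eef_pos: [517.9, -209.4, 70.0]
tcp_rot: [3.141, 0.0, 2.833]
ft_force: [-3.0, 3.8, 17.9]
opening: 0.007
grip_force: 9.0
```

Request:
carry_out(
  series=[
    [0, 0, 0.3, 0],
    [0, 0, 0.5, 0],
    [0, 0, 0.6, 0],
    [0, 0, 0.6, 0],
    [0, 0, 0, 0],
  ],
)

```text
t: 7.25
eef_pos: [519.2, -210.4, 172.1]
tcp_rot: [-3.141, 0.005, 2.833]
ft_force: [-0.6, 0.0, 0.2]
opening: 0.005
grip_force: 0.0
```

Request:
carry_out(
  series=[
    [-0.09, 0.8, 0, 0],
    [-0.09, 0.8, 0, 0],
    [-0.09, 0.8, 0, 0],
    [-0.09, 0.8, 0, 0],
    [-0.09, 0.8, 0, 0],
  ],
)

```text
t: 7.75
eef_pos: [494.6, -8.4, 168.3]
tcp_rot: [-3.141, -0.001, 2.833]
ft_force: [0.7, 1.6, 0.3]
opening: 0.003
grip_force: 0.0
```

Request:
carry_out(
  series=[
    [-0.09, 0.8, 0, 0],
    [-0.09, 0.8, 0, 0],
    [-0.09, 0.8, 0, 0],
    [0, 0, 0, 0],
    [0, 0, 0, 0],
  ],
)

```text
t: 8.25
eef_pos: [481.4, 110.6, 168.5]
tcp_rot: [-3.141, -0.001, 2.835]
ft_force: [-0.2, -0.7, 0.3]
opening: 0.005
grip_force: 0.0
```

Run:
```python
from h import *
env.read_camera("top");env.read_camera("top")
im=env.read_camera("wrist");s=env.state();print(s["t"],s["eef_pos"],s["ft_force"],s["qvel"].round(3) if hasattr(s["qvel"],"round") else s["qvel"])
for r in env.look_for("wrist","lever_pad")[:2]: print(round(r["conf"],2),np.array(r["position"])*[400,640],atz("wrist",r["position"],113).round(1))
for z in (90,96,100): print(z)
cv2.imwrite("pics/w4.png",im[:,:,::-1])
```

```text
8.4 [481.96907677 109.07551749 169.072238  ] [ 0.01446949 -0.68361394  0.69031059] [-0.006 -0.005 -0.005  0.001  0.003  0.003]
0.79 [190.52  454.528] [494.6 207.8 113. ]
90
96
100
```

View pics/w4.png

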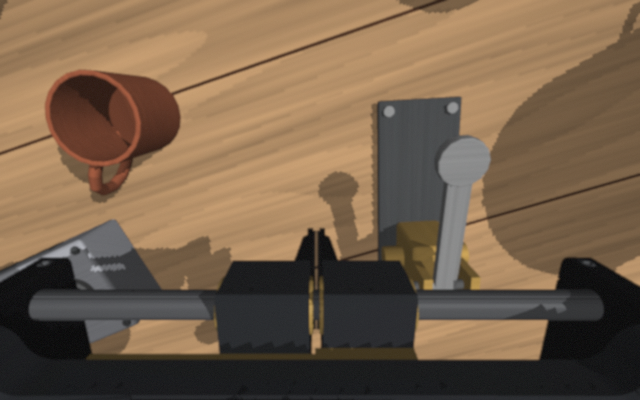

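The pad centre is at pixel (464,159) in the wrist view. The network's report is the middle of the whole lever.

Run:
```python
from h import *
W=(159.5/400,464.5/640);tt=((120+299/4)/400,(220+126/4)/640)
print(atz("wrist",W,113),atz("top",tt,113),tri([ray("wrist",W),ray("top",tt)]))
```

```text
[475.12634422 218.43788455 113.        ] [473.35468335 215.36342309 113.        ] [472.35393084 214.46226452 122.94975549]
```

Request:
carry_out(
  series=[
    [-0.05, 0.55, 0, 0],
    [-0.05, 0.55, 0, 0],
    [-0.05, 0.55, -0.2, 0],
    [-0.05, 0.52, -0.2, 0],
    [0, 0, -0.4, 0],
  ],
)

```text
t: 8.95
eef_pos: [472.6, 220.0, 129.9]
tcp_rot: [3.14, 0.002, 2.833]
ft_force: [0.4, 0.2, 0.5]
opening: 0.004
grip_force: 0.0
```

Request:
carry_out(
  series=[
    [0, 0, 0, 0],
    [0, 0, 0, 0],
    [0, 0, 0, 0],
    [0, 0, 0, 0],
    [0, 0, 0, 0],
  ],
)

```text
t: 9.45
eef_pos: [472.2, 218.2, 130.3]
tcp_rot: [3.141, 0.001, 2.832]
ft_force: [-0.0, 0.3, -0.3]
opening: 0.001
grip_force: 0.0
```

Run:
```python
from h import *
im=env.read_camera("wrist");s=env.state();print(s["t"],s["eef_pos"],s["ft_force"])
cv2.imwrite("pics/w5.png",cv2.resize(im[130:290,200:430],None,fx=3,fy=3,interpolation=cv2.INTER_CUBIC)[:,:,::-1])
```

```text
9.5 [472.13764493 218.22835691 130.12511305] [-0.34024001 -0.0871154  -0.07208829]
```

View pics/w5.png

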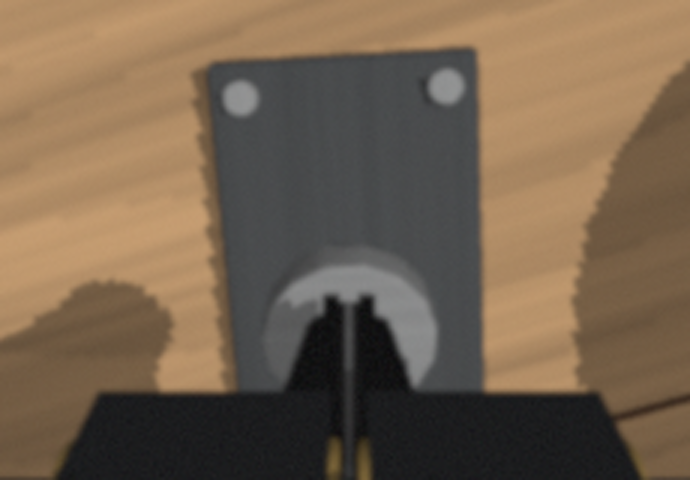

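The tips are centred over the pad. I'll press slowly.

Request:
carry_out(
  series=[
    [0, 0, -0.2, 0],
    [0, 0, -0.14, 0],
    [0, 0, -0.1, 0],
    [0, 0, -0.08, 0],
    [0, 0, 0, 0],
  ],
)

```text
t: 10.0
eef_pos: [471.5, 218.4, 103.1]
tcp_rot: [-3.141, -0.001, 2.833]
ft_force: [-3.6, -0.9, 4.4]
opening: 0.005
grip_force: 2.2
```

Request:
carry_out(
  series=[
    [0, 0, -0.06, 0],
    [0, 0, -0.06, 0],
    [0, 0, -0.04, 0],
    [0, 0, 0, 0],
    [0, 0, 0, 0],
  ],
)

```text
t: 10.5
eef_pos: [471.6, 218.5, 95.9]
tcp_rot: [-3.141, -0.001, 2.833]
ft_force: [-5.6, 1.9, 5.7]
opening: 0.006
grip_force: 3.3
```

Z is 95.9 and the force is about 6 N, which matches half travel. I'll hold for 3.5 s.

Request:
carry_out(
  series=[
    [0, 0, 0, 0],
    [0, 0, 0, 0],
    [0, 0, 0, 0],
    [0, 0, 0, 0],
    [0, 0, 0, 0],
  ],
)

```text
t: 11.0
eef_pos: [471.6, 218.5, 96.0]
tcp_rot: [-3.142, -0.0, 2.833]
ft_force: [-4.7, 1.7, 6.8]
opening: 0.003
grip_force: 3.3
```

Request:
carry_out(
  series=[
    [0, 0, 0, 0],
    [0, 0, 0, 0],
    [0, 0, 0, 0],
    [0, 0, 0, 0],
    [0, 0, 0, 0],
  ],
)

```text
t: 11.5
eef_pos: [471.6, 218.5, 95.9]
tcp_rot: [-3.142, -0.0, 2.833]
ft_force: [-5.5, 0.3, 6.9]
opening: 0.002
grip_force: 3.3
```

Request:
carry_out(
  series=[
    [0, 0, 0, 0],
    [0, 0, 0, 0],
    [0, 0, 0, 0],
    [0, 0, 0, 0],
    [0, 0, 0, 0],
  ],
)

```text
t: 12.0
eef_pos: [471.5, 218.5, 95.9]
tcp_rot: [-3.142, -0.0, 2.833]
ft_force: [-5.1, 1.0, 6.9]
opening: -0.001
grip_force: 3.3
```

Request:
carry_out(
  series=[
    [0, 0, 0, 0],
    [0, 0, 0, 0],
    [0, 0, 0, 0],
    [0, 0, 0, 0],
    [0, 0, 0, 0],
  ],
)

```text
t: 12.5
eef_pos: [471.6, 218.5, 95.9]
tcp_rot: [-3.142, -0.001, 2.833]
ft_force: [-5.1, 0.9, 6.6]
opening: 0.006
grip_force: 3.3
```

Request:
carry_out(
  series=[
    [0, 0, 0, 0],
    [0, 0, 0, 0],
    [0, 0, 0, 0],
    [0, 0, 0, 0],
    [0, 0, 0, 0],
  ],
)

```text
t: 13.0
eef_pos: [471.6, 218.5, 95.9]
tcp_rot: [-3.142, -0.0, 2.833]
ft_force: [-4.5, 0.7, 6.4]
opening: 0.005
grip_force: 3.3
```

Request:
carry_out(
  series=[
    [0, 0, 0, 0],
    [0, 0, 0, 0],
    [0, 0, 0, 0],
    [0, 0, 0, 0],
    [0, 0, 0, 0],
  ],
)

```text
t: 13.5
eef_pos: [471.6, 218.5, 95.9]
tcp_rot: [-3.141, -0.0, 2.833]
ft_force: [-5.0, 1.6, 7.3]
opening: 0.006
grip_force: 3.3
```

Request:
carry_out(
  series=[
    [0, 0, 0, 0],
    [0, 0, 0, 0],
    [0, 0, 0, 0],
    [0, 0, 0, 0],
    [0, 0, 0, 0],
  ],
)

```text
t: 14.0
eef_pos: [471.6, 218.5, 96.0]
tcp_rot: [-3.142, -0.0, 2.833]
ft_force: [-4.9, 0.8, 7.2]
opening: 0.003
grip_force: 3.3
```

Run:
```python
from h import *
im=env.read_camera("wrist");s=env.state();print(s["t"],s["eef_pos"],s["ft_force"])
a=env.read_camera("scene")
v=np.hstack([cv2.resize(im[130:290,200:430],(400,280)),cv2.resize(a[140:280,240:440],(400,280))])
cv2.imwrite("pics/w6.png",v[:,:,::-1])
```

```text
14.05 [471.57268742 218.53306711  95.93182266] [-5.4266461   1.78286818  6.9404759 ]
```

View pics/w6.png

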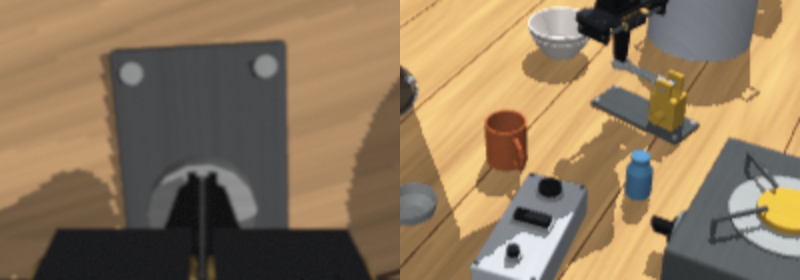

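The fingers hold the pad level, the keys are up, and the bench items in view are where they stood. Handing in.

```bash
python3 -c "
from cell import env
print(env.job_done())"
```

```text
the job is handed in; nothing more can be done
None
```

The job is handed in, with no verdict returned: I pressed and let up the large round key, then the bar key, and the fingers were still holding the lever at about half travel with about 7 N after 3.5 s.

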